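Strip the clamp bracket from the laboratory shaker

ROBOT

A 6-joint arm with a two-finger parallel gripper is mounted at the origin on the work surface. World frame = base frame: x ahead of the robot, y to its left, z up, the work surface at z = 0. Lengths are in m, angles in rad, forces in N, time in s.
With the tool pointing down it reaches from about 0.375 to 0.975 m from the base axis. Payload 3.8 kg.
Tool frame: the origin (TCP) lies midway between the tips of the shut fingers; the grasp point (between the pads) lies 19 mm behind it; z points along the fingers, y is the direction in which the jaws open and shut (so a half turn about z gives the same grasp; the last joint's range is limited). The gripper opens to 85 mm and grips with 20 to 120 N. Pads are 22 mm wide; open, the fingers measure 114 mm over their backs; the gripper's body (76 mm by 85 mm) begins 54 mm behind the grasp point. The pads swing forward as they close: fully open they stand 13 mm farther back than shut.
Start: joints at [-1.344, 0.264, 1.604, -0, 1.274, -0.037], TCP at [0.176, -0.652, 0.192] pointing down, gripper open.
Joint ranges: [-2.63, 2.63], [-0.94, 2.18], [0.31, 2.57], [-1.31, 4.45], [0, 2.66], [-2.55, 2.55]. Speed limits (rad/s): [2.57, 2.57, 3.14, 3.14, 3.14, 3.14].

INTERFACE

Orientations are given as a rotation vector (axis times angle).
In Python, from workcell import bot gives the robot as it stands.
- The arm moves only by the tool drive_tool, never from a script. Its argument "deltas" is a list of rows, each an object with "hand": the opening, from 0 (shut) to 1 (fully open); "offset": the shift along the world's x, y, z in cm, a list of three; "angular": the turn, a rotation vector about the world's x, y, z in degrees, a list of three. A call has 1 to 8 rows; each row is the pose to reach, as a shift and turn from the pose commanded when the call began; what a row does not reach only later rows make up. A row lasts 1/8 s, in which the tool goes at most 62.5 mm and 10.7 degrees, less where a joint would pass 70% of its speed; a pose out of reach is approached as far as the arm can. A call with a gripper value outside its range is refused whole. The fingers move at their own pace and stop on an object; "force" is the grip in N (left out, the last holds). Time passes only in rows, so rows that repeat a pose let the fingers close. It gives the time, the measured TCP pose, the force and the opening at its end, in the units of the state.
- bot.read_state(): the state, without advancing time (a new reading comes with each control period).
- bot.read_camera(name): name is "scene" or "top" or "wrist"; returns a dict with "frame" (400x640x3 uint8, blue, green, red), "mtx" (3x3 intrinsics, pixels), "R" (3x3) and "t" (3): a world point X has camera coordinates R X + t. Camera axes: x right, y down, z forward; pixel columns grow to the right and rows downward; lengths in m; the calibration is good to about 2 mm. A picture is of the moment at which its call begins. There is no depth.
- bot.finish_job(): hands the job in, once; it reports no verdict.
The state is a dict: "time": time; "q": joint angles; "joint_vel": joint speeds; "joint_torque": joint torques, N m; "tool_pos": TCP position; "tcp_rot": TCP orientation; "wrist_force": force on the tool from outside, world axes, zero at the start; "torque": the same for the moment, N m; "width": opening from 0.0 (shut) to 1.0 (fully open).
Only numpy, scipy, OpenCV 4.12 (cv2) and the standard library are available. Lean on these libraries where they do the work, as an engineer would, in place of code of your own. Each camera call takes 0.05 s, during which the arm holds its last target. There are 200 camera calls.

TASK

Stop the shaker by pressing the red key fully down and letting it go, then do the same with the yellow key to release the deck; never press the green start key. Then strip the stud strictly one part at a time, letting go of each before taking the next: the loose wing nut into the blue dish, then the orange spacer into the green dish, then the aluminium bracket flat and right way up in the middle of the yellow tray. Leave all the bottles, jars and other things where they stand.

Things in the scene. Friction and masses are not known exactly. Their poses are not given: they have to be found in the camera images.
- wing_nut: black plastic wing nut, already unscrewed, so that it sits loose on the stud and lifts straight off (no turning). Hub 22 mm diameter and 18 mm high with a 12 mm through hole; two wings along its own x, 47 mm from tip to tip, 7 mm thick, from 4 to 22 mm above the underside. Origin: centre of its underside, z up; about 25 g
- spacer: orange plastic spacer ring under the nut: 32 mm outer diameter, 13 mm hole, 24 mm high, loose on the stud. Origin: centre of its underside, z up; about 30 g
- bracket: aluminium bracket under the spacer, lying flat on the shaker's deck: plate 100 mm along its own x, 44 mm along y, 8 mm thick, with a 13 mm hole at its centre on the stud, and a 6 mm thick upturned flange over the full width at each x end, up to 24 mm above the underside. Origin: centre of its underside, z up; about 120 g
- shaker: blue laboratory shaker, fixed: 200 x 200 mm, its black deck 80 mm above the table; front panel to its own -x. Origin: centre of its underside, z up; the stud stands on the deck's centre
- stud_tip (a point): top of the steel stud: 8 mm diameter, upright, 58 mm high above the deck
- blue_dish: blue open dish, fixed, for the wing nut: 100 x 100 mm outside, 22 mm high, walls and floor 4 mm. Origin: centre of its underside; axes along its sides
- green_dish: green open dish, fixed, for the spacer; same size as the blue one, origin at the centre of its underside. The two dishes may be in either place
- yellow_tray: yellow open tray, fixed, for the bracket: 160 mm along its own x, 130 mm along y, 14 mm high, walls and floor 4 mm. Origin: centre of its underside
- red_key (a joint): red (stop) key; round, 26 mm diameter, one of three on the low white console. Joint: 0 released, 0.006 m fully pressed (straight down); a spring returns it, fully down takes 5 N. Neighbouring keys are 50 mm apart, in any order
- red_key_top (a point): red key: centre of the key's top face, when released
- yellow_key (a joint): yellow (release) key; round, 26 mm diameter, one of three on the low white console. Joint: 0 released, 0.006 m fully pressed (straight down); a spring returns it, fully down takes 5 N. Neighbouring keys are 50 mm apart, in any order
- yellow_key_top (a point): yellow key: centre of the key's top face, when released
- green_key (a joint): green (start) key, not to be pressed; round, 26 mm diameter, one of three on the low white console. Joint: 0 released, 0.006 m fully pressed (straight down); a spring returns it, fully down takes 5 N. Neighbouring keys are 50 mm apart, in any order
- green_key_top (a point): green key: centre of the key's top face, when released
- console: white console that carries the keys, fixed, 75 x 165 x 36 mm; the keys stand in a row along its own y. Origin: centre of its underside
- deck_bottle: tall amber bottle, 32 mm diameter, 100 mm high, standing on the shaker's deck about 80 mm from the stud on the side nearest the robot; origin at the centre of its foot; bystander
- deck_jar_left: small glass jar, 32 mm diameter, 50 mm high, on the shaker's deck at its far left corner; origin at the centre of its foot; bystander
- deck_jar_right: small glass jar with a blue cap, 32 mm diameter, 50 mm high, on the shaker's deck at its far right corner; origin at the centre of its foot; bystander
- beaker: open glass beaker, 56 mm rim diameter, 70 mm high, near the dishes; origin at the centre of its foot; bystander
- screwdriver: screwdriver lying on the table, 170 mm long, handle to its own -x; bystander
- tip_box: orange box 120 x 80 x 55 mm on the table; origin under its centre; bystander
- wash_bottle: white plastic bottle with a red cap, 60 mm diameter, 190 mm high; origin at the centre of its foot; bystander
- reagent_bottle: amber glass bottle, 64 mm diameter, 150 mm high; origin at the centre of its foot; bystander

How it is judged:
By the outcome, as a careful person would: the job done as asked, in the order asked, and still so for the second after the job is handed in, with the robot touching nothing.
It also fails if it takes over 72 s, if anything falls off the work surface, if the arm or the gripper's body presses on something with over 40 N, if the wrist force passes 120 N, or if a joint passes its speed limit or range.

## Working session

There is one attempt and no reset: what is moved stays moved. The work goes in short steps, Python scripts to look and compute and a tool call to move; the robot and the scene stay as the last step left them, time stands still between calls to the robot, and variables do not carry over. Pictures are saved under pics/ and viewed, about 8 in all and at most 12, crops included, and the job is handed in when it is done.

Besides the shell and the picture viewer there is one more tool, called after ">>>" by a JSON object that holds its "name" and its "arguments". drive_tool: Moves the arm, as the interface text tells. Its arguments: {"type":"object","properties":{"deltas":{"type":"array"},"force":{"type":"number"}},"required":["deltas"]}

```bash
mkdir -p pics; cat > h.py <<'E'
import numpy as np, cv2
from workcell import bot
def shot(name,tag):
    c=bot.read_camera(name); cv2.imwrite(f'pics/{tag}.png',c['frame']); np.savez(f'pics/{tag}.npz',**c); return c
def load(tag): return dict(np.load(f'pics/{tag}.npz'))
def ray(c,uv):
    d=np.linalg.inv(c['mtx'])@np.array([uv[0],uv[1],1.]); R=c['R']; return -R.T@c['t'], R.T@d
def onz(c,uv,z):
    o,d=ray(c,uv); return o+d*(z-o[2])/d[2]
def tri(c1,p1,c2,p2):
    o1,d1=ray(c1,p1);o2,d2=ray(c2,p2)
    A=np.stack([d1,-d2],1); s=np.linalg.lstsq(A,o2-o1,rcond=None)[0]
    a,b=o1+d1*s[0],o2+d2*s[1]; return (a+b)/2,np.linalg.norm(a-b)
def proj(c,X):
    p=c['mtx']@(c['R']@np.asarray(X,float)+c['t']); return p[:2]/p[2]
E
python3 - <<'E'
from h import *
a=shot('top','top0'); b=shot('scene','scene0'); w=shot('wrist','wrist0')
for c in (a,b,w): print((-c['R'].T@c['t']).round(3), c['R'][2].round(2))
print(bot.read_state())
E
```

```text
[ 0.503 -0.069  1.115] [ 0.06 -0.   -1.  ]
[1.061 0.356 0.792] [-0.54 -0.44 -0.72]
[ 0.249 -0.632  0.372] [-0.29 -0.08 -0.95]
{'time': 0.15, 'q': array([-1.34388157e+00,  2.64563951e-01,  1.60509844e+00,  9.42081010e-06,
        1.27368341e+00, -3.68983124e-02]), 'joint_vel': array([ 0.00011656, -0.00265571, -0.00327623, -0.0005817 ,  0.00082151,
       -0.00068658]), 'joint_torque': array([ 1.73751505e-04, -5.15906775e+01, -3.67959595e+01, -5.56515090e-05,
        7.99676782e-03, -2.16329755e-05]), 'tool_pos': array([ 0.17587244, -0.65101524,  0.19133837]), 'tcp_rot': array([-3.11257108e+00, -4.12961985e-01,  2.47024113e-04]), 'wrist_force': array([ 0.17627346, -0.15155958, -0.26220562]), 'torque': array([-0.02372732, -0.03191446,  0.00340521]), 'width': 0.9985979516489342}
```

View pics/top0.png

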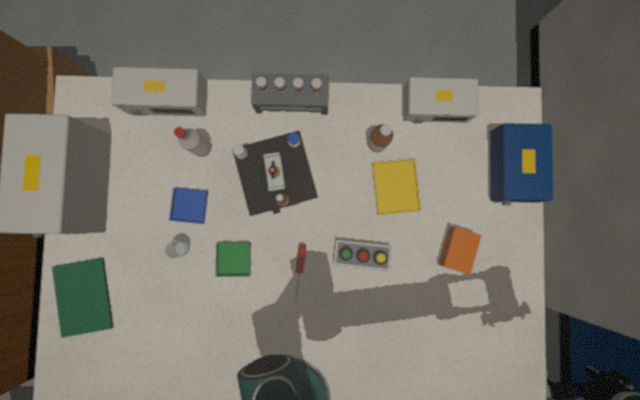

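View pics/scene0.png

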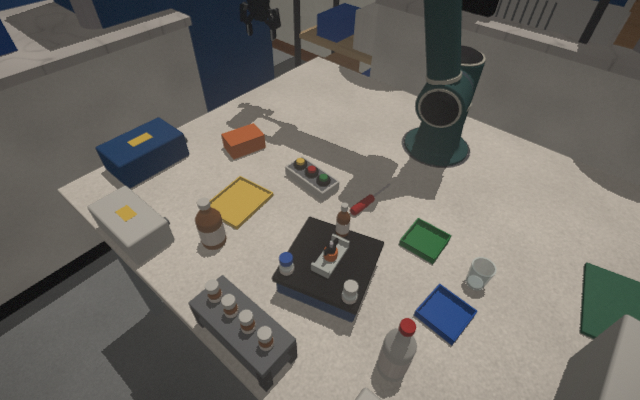

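The top view shows the keys green (346,254), red (363,256) and yellow (380,258), the stud at about (273,171), the blue dish (189,205), the green dish (234,258) and the yellow tray (396,186). The scene view agrees: keys at (324,178), (312,170), (300,162), and the nut at about (333,243). Next I measure by colour masks.

```bash
cat > m.py <<'E'
from h import *
T,S=load('top0'),load('scene0')
def mask(c,lo,hi,box):
    h=cv2.cvtColor(c['frame'],cv2.COLOR_BGR2HSV); m=cv2.inRange(h,lo,hi); k=np.zeros_like(m); x0,y0,x1,y1=box; k[y0:y1,x0:x1]=m[y0:y1,x0:x1]; return k
def big(m):
    cs,_=cv2.findContours(m,cv2.RETR_EXTERNAL,cv2.CHAIN_APPROX_NONE); return max(cs,key=cv2.contourArea)
def cen(k): M=cv2.moments(k); return np.array([M['m10'],M['m01']])/M['m00']
def rect(c,k,z):
    P=np.array([onz(c,p[0],z)[:2]*1000 for p in k],np.float32); return cv2.minAreaRect(P)
E
python3 - <<'E'
from m import *
R={'red':((0,120,60),(8,255,255)),'yellow':((20,120,80),(35,255,255)),'green':((45,80,30),(85,255,255))}
tb={'red':(354,246,372,266),'yellow':(371,248,392,268),'green':(336,244,356,264)}
sb={'red':(304,162,320,178),'yellow':(292,154,308,169),'green':(316,170,334,186)}
for k in R:
    a=big(mask(T,*R[k],tb[k]));b=big(mask(S,*R[k],sb[k])); 
    print(k,cen(a).round(1),cv2.contourArea(a),cen(b).round(1),cv2.contourArea(b),[x.round(4) if hasattr(x,'round') else x for x in tri(T,cen(a),S,cen(b))], onz(T,cen(a),.045).round(4))
for n,lo,hi,box,z in [('blue',(105,120,60),(125,255,255),(160,175,220,235),.022),('gdish',(50,80,30),(85,255,255),(205,230,260,285),.022),('tray',(20,120,80),(35,255,255),(360,145,430,225),.014),
  ('deck',(0,0,0),(180,255,60),(225,125,325,225),.08)]:
    print(n,rect(T,big(mask(T,lo,hi,box)),z))
f=T['frame'][120:225,225:325]; g=S['frame'][210:310,270:390]
cv2.imwrite('pics/c1.png',np.hstack([cv2.resize(f,(400,420),interpolation=2),cv2.resize(g,(400,420),interpolation=2)]))
E
```

```text
red [363.1 255.7] 54.5 [311.4 168.2] 27.0 [array([ 0.423 , -0.1988,  0.0553]), np.float64(0.0005)] [ 0.4221 -0.1999  0.045 ]
yellow [380.6 257.6] 66.5 [300.1 160.7] 32.5 [array([ 0.4185, -0.2489,  0.0538]), np.float64(0.0003)] [ 0.4177 -0.2503  0.045 ]
green [345.9 253.5] 48.0 [323.  176.2] 24.0 [array([ 0.428 , -0.1495,  0.0565]), np.float64(0.0004)] [ 0.427  -0.1502  0.045 ]
blue ((555.7870483398438, 316.1620788574219), (93.44625854492188, 91.61266326904297), 85.70832824707031)
gdish ((401.5083312988281, 178.26705932617188), (92.98139953613281, 94.75194549560547), 1.3980393409729004)
tray ((628.9863891601562, -298.46337890625), (156.0957489013672, 127.09576416015625), 6.774511814117432)
deck ((649.8916015625, 58.02833557128906), (191.66607666015625, 188.9204864501953), 16.53484535217285)
```

View pics/c1.png

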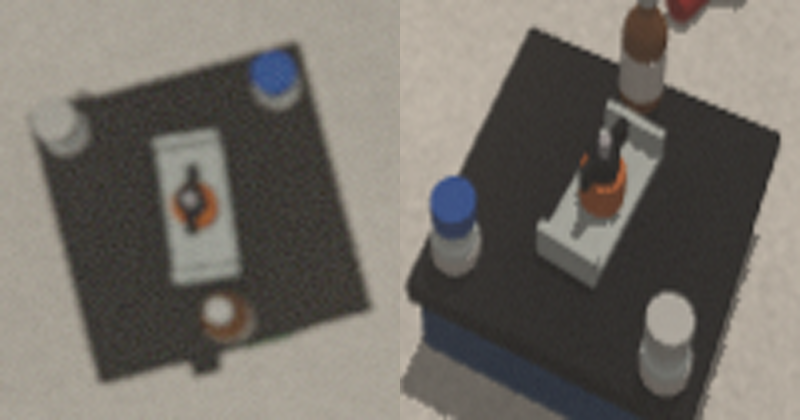

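The crop shows the stud tip at about top px (272.5,169.2) and scene px (331.2,242.9). The wings lie roughly along world x, the bracket yaw is about 8°, and the bottle stands towards the robot. Key spacing measures 50 mm, as given. Next I shut the gripper and go above the red key.

>>> {"name": "drive_tool", "arguments": {"deltas": [{"hand": 0, "offset": [24.7, 45.2, -8], "angular": [0, 0, 0]}, {"hand": 0, "offset": [24.7, 45.2, -8], "angular": [0, 0, 0]}, {"hand": 0, "offset": [24.7, 45.2, -8], "angular": [0, 0, 0]}, {"hand": 0, "offset": [24.7, 45.2, -8], "angular": [0, 0, 0]}, {"hand": 0, "offset": [24.7, 45.2, -8], "angular": [0, 0, 0]}, {"hand": 0, "offset": [24.7, 45.2, -8], "angular": [0, 0, 0]}, {"hand": 0, "offset": [24.7, 45.2, -8], "angular": [0, 0, 0]}, {"hand": 0, "offset": [24.7, 45.2, -8], "angular": [0, 0, 0]}]}}

```text
time: 1.15
tool_pos: [0.4135, -0.2163, 0.1154]
tcp_rot: [3.114, 0.413, 0.001]
wrist_force: [0.0, -0.2, 0.0]
width: 0.003
```

```bash
python3 - <<'E'
from m import *
print(tri(T,(272.5,169.2),S,(331.2,242.9)))
E
```

```text
(array([0.65140984, 0.05729056, 0.13567212]), np.float64(0.0014449074667919782))
```

>>> {"name": "drive_tool", "arguments": {"deltas": [{"hand": 0, "offset": [0.8, 1.5, -2], "angular": [0, 0, 0]}, {"hand": 0, "offset": [0.8, 1.5, -2], "angular": [0, 0, 0]}, {"hand": 0, "offset": [0.8, 1.5, -2], "angular": [0, 0, 0]}]}}

```text
time: 1.52
tool_pos: [0.4209, -0.2037, 0.096]
tcp_rot: [3.114, 0.413, -0.0]
wrist_force: [0.1, -0.4, 0.1]
width: -0.006
```

```bash
python3 - <<'E'
from m import *
w=shot('wrist','w1'); s=bot.read_state(); print(s['tool_pos'],s['wrist_force'])
for n,p in (('r',[.423,-.199,.05]),('y',[.4185,-.249,.05]),('tcp',s['tool_pos'])): print(n,proj(w,p))
E
```

```text
[ 0.42104118 -0.20412435  0.09629588] [ 0.17654968 -0.3925895  -0.4046488 ]
r [318.60385142 202.06682505]
y [384.16651735 225.03441412]
tcp [325.05886858 231.87376536]
```

View pics/w1.png

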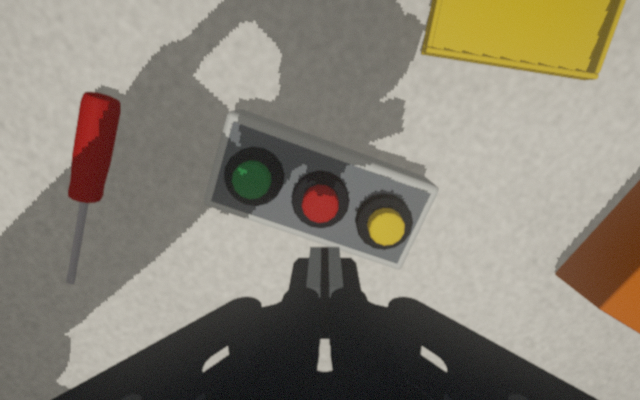

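The wrist view shows red at (320,203) and yellow at (386,227), within 2 px of my predictions, so the key positions hold. Now I press red, watching the force.

>>> {"name": "drive_tool", "arguments": {"deltas": [{"hand": 0, "offset": [0.2, 0.4, -2.0], "angular": [0, 0, 0]}, {"hand": 0, "offset": [0.2, 0.4, -3.6], "angular": [0, 0, 0]}, {"hand": 0, "offset": [0.2, 0.4, -4.2], "angular": [0, 0, 0]}, {"hand": 0, "offset": [0.2, 0.4, -4.5], "angular": [0, 0, 0]}, {"hand": 0, "offset": [0.2, 0.4, -4.8], "angular": [0, 0, 0]}, {"hand": 0, "offset": [0.2, 0.4, -4.8], "angular": [0, 0, 0]}]}}

```text
time: 2.33
tool_pos: [0.4231, -0.1992, 0.0478]
tcp_rot: [3.114, 0.413, 0.0]
wrist_force: [0.1, -0.1, 0.1]
width: -0.001
```

>>> {"name": "drive_tool", "arguments": {"deltas": [{"hand": 0, "offset": [0, 0, -0.3], "angular": [0, 0, 0]}, {"hand": 0, "offset": [0, 0, -0.6], "angular": [0, 0, 0]}, {"hand": 0, "offset": [0, 0, -0.6], "angular": [0, 0, 0]}]}}

```text
time: 2.7
tool_pos: [0.4227, -0.1989, 0.0413]
tcp_rot: [-3.114, -0.413, 0.001]
wrist_force: [0.0, 0.0, -0.6]
width: 0.002
```

>>> {"name": "drive_tool", "arguments": {"deltas": [{"hand": 0, "offset": [0, 0, -0.2], "angular": [0, 0, 0]}, {"hand": 0, "offset": [0, 0, -0.4], "angular": [0, 0, 0]}, {"hand": 0, "offset": [0, 0, -0.4], "angular": [0, 0, 0]}]}}

```text
time: 3.08
tool_pos: [0.4227, -0.199, 0.0374]
tcp_rot: [-3.114, -0.413, 0.001]
wrist_force: [-0.6, -0.2, 0.1]
width: -0.001
```

```bash
python3 - <<'E'
from m import *
w=shot('wrist','w2'); s=shot('scene','s2'); st=bot.read_state(); print(st['tool_pos'],st['wrist_force'],proj(w,st['tool_pos']),proj(s,st['tool_pos']))
a=cv2.resize(w['frame'][120:300,200:440],(400,300),interpolation=2); b=cv2.resize(s['frame'][140:215,260:360],(400,300),interpolation=2)
cv2.imwrite('pics/c2.png',np.hstack([a,b]))
E
```

```text
[ 0.42288852 -0.19906918  0.03760481] [0.03811179 0.75074367 1.00363584] [324.43579409 231.70306628] [311.43847886 172.61930075]
```

View pics/c2.png

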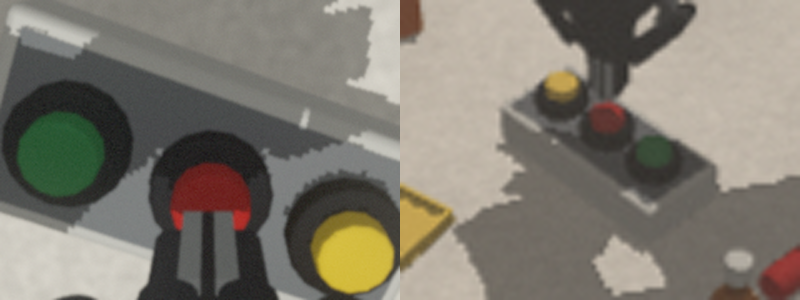

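The picture shows the fingers' tip ending at wrist px (326,247), with red partly covered. In the scene view they end at about (311,164), just behind or above red. I check which tip height fits.

```bash
python3 - <<'E'
from m import *
w,s=load('w2'),load('s2'); P=np.array([.4229,-.1991,.0376])
for d in (0,.005,.01,.015,.02): print(d,proj(w,P+[0,0,d]).round(1),proj(s,P+[0,0,d]).round(1),'x-',proj(w,P-[d,0,0]).round(1),proj(s,P-[d,0,0]).round(1))
print('tri tip',tri(w,(326,247),s,(311,164)))
for n,c,lo,hi in (('red',(320,203),(0,120,60),(8,255,255)),):
  W1=load('w1'); a=cen(big(mask(W1,lo,hi,(295,175,345,230)))); b=cen(big(mask(T,lo,hi,(354,246,372,266)))); c=cen(big(mask(S,lo,hi,(304,162,320,178))))
  print(a,tri(W1,a,T,b),tri(W1,a,S,c))
W1=load('w1'); a=cen(big(mask(W1,(20,120,80),(35,255,255),(360,200,412,250)))); b=cen(big(mask(T,(20,120,80),(35,255,255),(371,248,392,268)))); print(a,tri(W1,a,T,b),tri(W1,a,S,(300.1,160.7)))
E
```

```text
0 [324.5 231.7] [311.4 172.6] x- [324.5 231.7] [311.4 172.6]
0.005 [324.5 235.1] [311.4 171.4] x- [322.3 239.4] [312.5 171.8]
0.01 [324.5 238.8] [311.4 170.1] x- [320. 247.] [313.6 171. ]
0.015 [324.5 242.6] [311.4 168.9] x- [317.9 254.4] [314.7 170.2]
0.02 [324.5 246.6] [311.5 167.6] x- [315.7 261.8] [315.8 169.3]
tri tip (array([ 0.43013424, -0.19664183,  0.07681326]), np.float64(0.003281229695956252))
[319.83109257 203.59496214] (array([ 0.42236067, -0.19966109,  0.05037576]), np.float64(0.0008927601785581218)) (array([ 0.42333064, -0.19948951,  0.05499208]), np.float64(0.0009300521552167653))
[385.58897127 226.48656163] (array([ 0.41842989, -0.24932799,  0.05251391]), np.float64(0.0005912525076557691)) (array([ 0.4188475 , -0.24900447,  0.05394732]), np.float64(0.0005071342106093622))
```

>>> {"name": "drive_tool", "arguments": {"deltas": [{"hand": 0, "offset": [0, 0, -0.3], "angular": [0, 0, 0]}, {"hand": 0, "offset": [0, 0, -0.5], "angular": [0, 0, 0]}, {"hand": 0, "offset": [0, 0, -0.5], "angular": [0, 0, 0]}]}}

```text
time: 3.55
tool_pos: [0.4227, -0.1989, 0.0323]
tcp_rot: [-3.114, -0.413, 0.001]
wrist_force: [-0.2, 0.8, 0.1]
width: -0.001
```

>>> {"name": "drive_tool", "arguments": {"deltas": [{"hand": 0, "offset": [0, 0, -0.3], "angular": [0, 0, 0]}, {"hand": 0, "offset": [0, 0, -0.6], "angular": [0, 0, 0]}, {"hand": 0, "offset": [0, 0, -0.6], "angular": [0, 0, 0]}]}}

```text
time: 3.92
tool_pos: [0.4226, -0.1989, 0.0262]
tcp_rot: [-3.114, -0.413, 0.001]
wrist_force: [-0.0, 0.8, 0.4]
width: 0.001
```

```bash
python3 - <<'E'
from m import *
w=shot('wrist','w3'); s=shot('scene','s3'); st=bot.read_state(); print(st['tool_pos'],st['wrist_force'])
a=cv2.resize(w['frame'][160:280,240:400],(400,300),interpolation=2); b=cv2.resize(s['frame'][140:200,270:350],(400,300),interpolation=2)
cv2.imwrite('pics/c3.png',np.hstack([a,b]))
E
```

```text
[ 0.42286843 -0.19904479  0.02654725] [ 0.03633785 -0.28372375 -0.07274175]
```

View pics/c3.png

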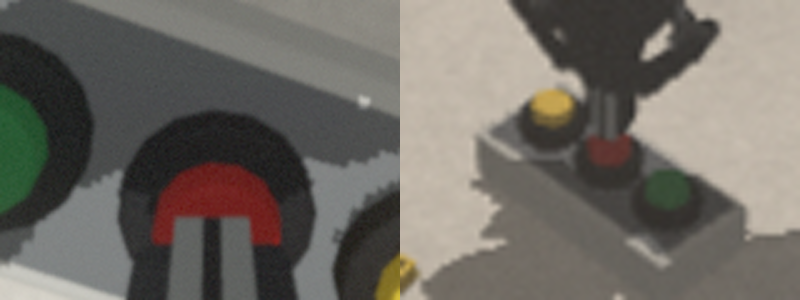

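The finger tip now covers the upper half of red, at scene px (312,167.6) and wrist px (325,247). It still hovers about 9 mm above the key, so the real tip is roughly 35 mm behind the reported TCP. Contact will calibrate this.

>>> {"name": "drive_tool", "arguments": {"deltas": [{"hand": 0, "offset": [0, 0, -0.3], "angular": [0, 0, 0]}, {"hand": 0, "offset": [0, 0, -0.7], "angular": [0, 0, 0]}, {"hand": 0, "offset": [0, 0, -0.7], "angular": [0, 0, 0]}]}}

```text
time: 4.4
tool_pos: [0.4228, -0.199, 0.0193]
tcp_rot: [-3.114, -0.413, 0.001]
wrist_force: [0.1, 0.2, 0.1]
width: -0.003
```

>>> {"name": "drive_tool", "arguments": {"deltas": [{"hand": 0, "offset": [0, 0, -0.2], "angular": [0, 0, 0]}, {"hand": 0, "offset": [0, 0, -0.4], "angular": [0, 0, 0]}, {"hand": 0, "offset": [0, 0, -0.4], "angular": [0, 0, 0]}]}}

```text
time: 4.78
tool_pos: [0.4229, -0.1991, 0.0157]
tcp_rot: [-3.114, -0.413, 0.0]
wrist_force: [-1.0, 0.1, 3.2]
width: 0.002
```

>>> {"name": "drive_tool", "arguments": {"deltas": [{"hand": 0, "offset": [0, 0, -0.2], "angular": [0, 0, 0]}, {"hand": 0, "offset": [0, 0, -0.3], "angular": [0, 0, 0]}, {"hand": 0, "offset": [0, 0, -0.3], "angular": [0, 0, 0]}]}}

```text
time: 5.15
tool_pos: [0.423, -0.1991, 0.0131]
tcp_rot: [-3.114, -0.413, 0.0]
wrist_force: [-2.9, 0.3, 6.8]
width: -0.001
```

>>> {"name": "drive_tool", "arguments": {"deltas": [{"hand": 0, "offset": [0, 0, -0.2], "angular": [0, 0, 0]}, {"hand": 0, "offset": [0, 0, -0.2], "angular": [0, 0, 0]}, {"hand": 0, "offset": [0, 0, -0.2], "angular": [0, 0, 0]}]}}

```text
time: 5.52
tool_pos: [0.4231, -0.1992, 0.0129]
tcp_rot: [-3.114, -0.413, 0.001]
wrist_force: [-8.2, 3.7, 20.4]
width: -0.001
```

Red bottomed out at 20 N, which puts the real tip about 34 mm behind the reported TCP. I lift and press yellow the same way.

>>> {"name": "drive_tool", "arguments": {"deltas": [{"hand": 0, "offset": [0, 0, 3.5], "angular": [0, 0, 0]}, {"hand": 0, "offset": [0, 0, 3.5], "angular": [0, 0, 0]}, {"hand": 0, "offset": [-0.4, -5.0, 3.5], "angular": [0, 0, 0]}, {"hand": 0, "offset": [-0.4, -5.0, 3.5], "angular": [0, 0, 0]}, {"hand": 0, "offset": [-0.4, -5.0, 1.3], "angular": [0, 0, 0]}, {"hand": 0, "offset": [-0.4, -5.0, 0.6], "angular": [0, 0, 0]}, {"hand": 0, "offset": [-0.4, -5.0, 0.3], "angular": [0, 0, 0]}, {"hand": 0, "offset": [-0.4, -5.0, 0.1], "angular": [0, 0, 0]}]}}

```text
time: 6.52
tool_pos: [0.4176, -0.248, 0.0128]
tcp_rot: [-3.112, -0.414, 0.005]
wrist_force: [-10.6, 5.2, 24.9]
width: 0.002
```

>>> {"name": "drive_tool", "arguments": {"deltas": [{"hand": 0, "offset": [0, 0, -0.1], "angular": [0, 0, 0]}, {"hand": 0, "offset": [0, 0, -0.1], "angular": [0, 0, 0]}, {"hand": 0, "offset": [0, 0, -0.1], "angular": [0, 0, 0]}]}}

```text
time: 6.9
tool_pos: [0.4176, -0.248, 0.0128]
tcp_rot: [-3.112, -0.414, 0.005]
wrist_force: [-10.8, 5.0, 21.9]
width: -0.002
```

>>> {"name": "drive_tool", "arguments": {"deltas": [{"hand": 0, "offset": [0, 0, 6], "angular": [0, 0, 0]}, {"hand": 0, "offset": [0, 0, 12], "angular": [0, 0, 0]}, {"hand": 1, "offset": [3, 4, 17], "angular": [0, 0, -4]}, {"hand": 1, "offset": [7, 8, 19], "angular": [0, 0, -10]}, {"hand": 1, "offset": [11, 12, 20], "angular": [0, 0, -10]}, {"hand": 1, "offset": [15, 16, 20], "angular": [0, 0, -10]}, {"hand": 1, "offset": [19, 20, 20], "angular": [0, 0, -10]}, {"hand": 1, "offset": [20, 24, 20], "angular": [0, 0, -10]}]}}

```text
time: 7.9
tool_pos: [0.6208, -0.0067, 0.2104]
tcp_rot: [-3.138, -0.142, -0.001]
wrist_force: [0.6, 0.2, 0.9]
width: 1.0
```

>>> {"name": "drive_tool", "arguments": {"deltas": [{"hand": 1, "offset": [3, 6.4, 0], "angular": [0, 0, 0]}, {"hand": 1, "offset": [3, 6.4, 0], "angular": [0, 0, 0]}, {"hand": 1, "offset": [3, 6.4, 0], "angular": [0, 0, 0]}, {"hand": 1, "offset": [3, 6.4, 0], "angular": [0, 0, 0]}]}}

```text
time: 8.4
tool_pos: [0.6484, 0.0539, 0.2106]
tcp_rot: [3.138, 0.139, -0.001]
wrist_force: [-0.6, -0.2, -0.7]
width: 1.002
```

```bash
python3 - <<'E'
from m import *
w=shot('wrist','w4'); s=bot.read_state(); print(s['tool_pos'],s['tcp_rot'],s['width'],s['wrist_force'])
print(proj(w,[.6514,.0573,.138]),proj(w,[.6514,.0573,.08]))
cv2.imwrite('pics/w4b.png',cv2.resize(w['frame'],(800,500)))
E
```

```text
[0.64841844 0.05361559 0.2106968 ] [ 3.13820075e+00  1.37989027e-01 -4.06484280e-04] 0.9959775496925188 [-0.18416337  0.40584563 -0.38977129]
[320.02601916 191.63332502] [320.74979588 174.68889027]
```

View pics/w4b.png

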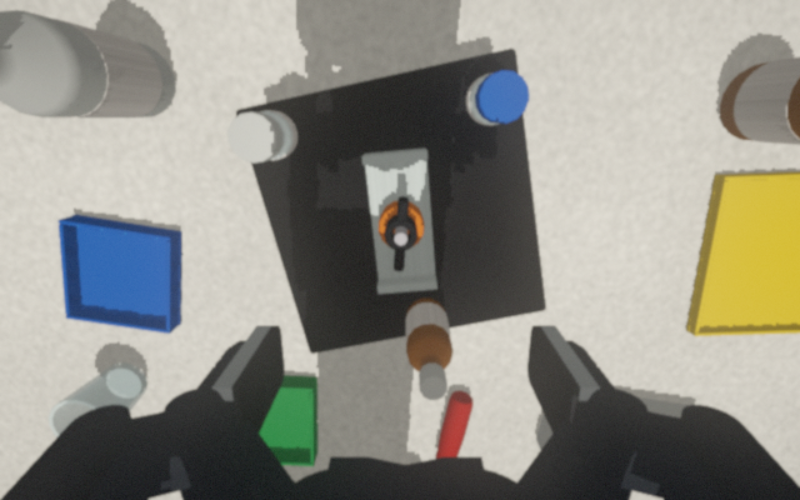

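The view shows the stud tip at (320,190) in camera px (predicted 320,191.6). The wings run from (403,202) to (398,268) and the flange corners are near (363,157), (428,150), (437,289), (379,293), all in the 800-wide view. Now yaws.

```bash
python3 - <<'E'
from m import *
w=load('w4'); f=lambda u,v,z: onz(w,(u/1.25,v/1.25),z)
a,b=f(403,200,.134),f(398,270,.134); d=a-b; print('wing',a,b,np.linalg.norm(d),np.degrees(np.arctan2(d[1],d[0])),(a+b)/2)
P=[f(*p,.104) for p in ((363,157),(428,150),(437,289),(379,293))]; P=np.array(P); print(P,P.mean(0))
for i,j in ((3,0),(2,1),(1,0),(2,3)): d=P[j]-P[i]; print(np.linalg.norm(d).round(4),np.degrees(np.arctan2(d[1],d[0])).round(1))
print('stud',onz(w,(320,190.4),.138))
for n,lo,hi,box in (('jarL',0,0,0),): pass
print('jars',f(255,136,.13),f(503,97,.13),'bottle top',f(432,380,.18))
E
```

```text
wing [0.67563812 0.0575612  0.134     ] [0.62968297 0.05683489 0.134     ] 0.04596088478017889 0.9054665218908157 [0.65266054 0.05719805 0.134     ]
[[0.69652559 0.08629663 0.104     ]
 [0.70486675 0.0435902  0.104     ]
 [0.6064072  0.02666365 0.104     ]
 [0.59949635 0.06886168 0.104     ]] [0.65182397 0.05635304 0.104     ]
0.0986 10.2
0.0999 9.8
0.0435 101.1
0.0428 99.3
stud [0.65239343 0.05740424 0.138     ]
jars [0.70562522 0.14896961 0.13      ] [0.74038444 0.00474111 0.13      ] bottle top [0.58061922 0.03221234 0.18      ]
```

```bash
python3 - <<'E'
from m import *
w=load('w4'); s=np.array([.6484,.0536,.2107])
print('cam rel',(-w['R'].T@w['t']-s).round(4))
a=np.radians(5); ex=np.array([np.cos(a),np.sin(a),0]); ey=np.array([np.sin(a),-np.cos(a),0]); ez=np.array([0,0,1])
for x in (0.0,.038,.0425): print('palm',x,[(z,proj(w,s+x*ex+z*ez).round(0)) for z in (.034,.073,.09,.107,.12)])
for x in (-.011,.011): print('pad',x,[(z,proj(w,s+x*ex+.0425*ey+z*ez).round(0),proj(w,s+x*ex-.0425*ey+z*ez).round(0)) for z in (0,.013,.034,.047,.055)])
E
```

```text
cam rel [0.0756 0.0068 0.1804]
palm 0.0 [(0.034, array([325., 259.])), (0.073, array([325., 309.])), (0.09, array([325., 341.])), (0.107, array([325., 384.])), (0.12, array([325., 428.]))]
palm 0.038 [(0.034, array([325., 183.])), (0.073, array([325., 212.])), (0.09, array([325., 231.])), (0.107, array([325., 259.])), (0.12, array([325., 288.]))]
palm 0.0425 [(0.034, array([325., 173.])), (0.073, array([325., 199.])), (0.09, array([325., 217.])), (0.107, array([325., 242.])), (0.12, array([325., 269.]))]
pad -0.011 [(0, array([397., 249.]), array([252., 249.])), (0.013, array([402., 260.]), array([247., 260.])), (0.034, array([411., 280.]), array([238., 280.])), (0.047, array([418., 295.]), array([231., 295.])), (0.055, array([423., 305.]), array([226., 305.]))]
pad 0.011 [(0, array([399., 214.]), array([250., 214.])), (0.013, array([405., 222.]), array([244., 222.])), (0.034, array([415., 238.]), array([234., 238.])), (0.047, array([422., 251.]), array([227., 251.])), (0.055, array([428., 259.]), array([221., 259.]))]
```

Sizes check out (bracket 99×43 mm, wings 46 mm). The stud is at (0.652,0.057), the wing yaw is 1°, the bracket yaw is 10°, and the tool x axis is at 5°. I approach the nut.

>>> {"name": "drive_tool", "arguments": {"deltas": [{"hand": 1, "offset": [0.4, 0.4, -3], "angular": [0, 0, -4]}, {"hand": 1, "offset": [0.4, 0.4, -8], "angular": [0, 0, -4]}, {"hand": 1, "offset": [0.4, 0.4, -11], "angular": [0, 0, -4]}, {"hand": 1, "offset": [0.4, 0.4, -13], "angular": [0, 0, -4]}, {"hand": 1, "offset": [0.4, 0.4, -13], "angular": [0, 0, -4]}]}}

```text
time: 9.07
tool_pos: [0.6515, 0.058, 0.0791]
tcp_rot: [3.141, 0.029, -0.005]
wrist_force: [-0.2, -0.1, 0.3]
width: 0.999
```

>>> {"name": "drive_tool", "arguments": {"deltas": [{"hand": 0, "offset": [0, 0, 0.1], "angular": [0, 0, 0]}, {"hand": 0, "offset": [0, 0, 0.1], "angular": [0, 0, 0]}, {"hand": 0, "offset": [0, 0, 0.1], "angular": [0, 0, 0]}, {"hand": 0, "offset": [0, 0, 0.1], "angular": [0, 0, 0]}, {"hand": 0, "offset": [0, 0, 0.1], "angular": [0, 0, 0]}, {"hand": 0, "offset": [0, 0, 0.1], "angular": [0, 0, 0]}], "force": 25}}

```text
time: 9.82
tool_pos: [0.6536, 0.0588, 0.0826]
tcp_rot: [3.141, 0.031, 0.002]
wrist_force: [-0.5, -0.5, 4.6]
width: 0.231
```

>>> {"name": "drive_tool", "arguments": {"deltas": [{"hand": 0, "offset": [0, 0, 0.5], "angular": [0, 0, 0]}, {"hand": 0, "offset": [0, 0, 1.5], "angular": [0, 0, 0]}, {"hand": 0, "offset": [0, 0, 3], "angular": [0, 0, 0]}, {"hand": 0, "offset": [0, 0, 5], "angular": [0, 0, 0]}, {"hand": 0, "offset": [0, 0, 5], "angular": [0, 0, 0]}]}}

```text
time: 10.45
tool_pos: [0.6552, 0.0592, 0.1353]
tcp_rot: [-3.141, -0.031, -0.009]
wrist_force: [0.2, -0.4, 0.1]
width: 0.234
```

```bash
python3 - <<'E'
from m import *
w=shot('wrist','w5'); s=shot('scene','s5'); st=bot.read_state(); print(st['tool_pos'],st['width'])
a=cv2.resize(w['frame'][100:300,200:440],(400,333)); b=cv2.resize(s['frame'][190:290,270:390],(400,333),interpolation=2)
cv2.imwrite('pics/c5.png',np.hstack([a,b]))
E
```

```text
[0.65333296 0.05901196 0.13254128] 0.2361859463762042
```

View pics/c5.png

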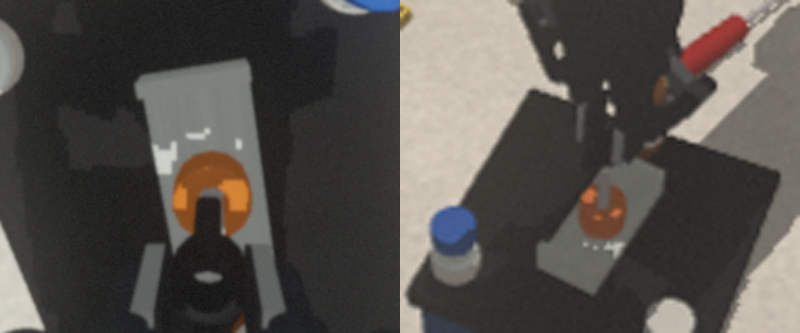

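The nut is held between the pads, and the spacer and bracket stay on the stud. I carry the nut to the blue dish at (0.556,0.316).

>>> {"name": "drive_tool", "arguments": {"deltas": [{"hand": 0, "offset": [0, 5, 1], "angular": [0, 0, 0]}, {"hand": 0, "offset": [-3, 10, 1], "angular": [0, 0, 0]}, {"hand": 0, "offset": [-6, 15, 0], "angular": [0, 0, 0]}, {"hand": 0, "offset": [-8, 20, 0], "angular": [0, 0, 0]}, {"hand": 0, "offset": [-9.8, 25.7, -2], "angular": [0, 0, 0]}, {"hand": 0, "offset": [-9.8, 25.7, -5], "angular": [0, 0, 0]}, {"hand": 0, "offset": [-9.8, 25.7, -9], "angular": [0, 0, 0]}, {"hand": 0, "offset": [-9.8, 25.7, -9], "angular": [0, 0, 0]}]}}

```text
time: 11.55
tool_pos: [0.5504, 0.314, 0.0367]
tcp_rot: [3.137, 0.031, -0.014]
wrist_force: [-0.3, -0.4, -0.5]
width: 0.237
```

>>> {"name": "drive_tool", "arguments": {"deltas": [{"hand": 0, "offset": [0, 0, -3], "angular": [0, 0, 0]}, {"hand": 0, "offset": [0, 0, -5], "angular": [0, 0, 0]}, {"hand": 0, "offset": [0, 0, -6], "angular": [0, 0, 0]}, {"hand": 0, "offset": [0, 0, -6], "angular": [0, 0, 0]}, {"hand": 0, "offset": [0, 0, -6], "angular": [0, 0, 0]}]}}

```text
time: 12.18
tool_pos: [0.5558, 0.3163, -0.0173]
tcp_rot: [-3.141, -0.03, -0.002]
wrist_force: [0.6, -0.6, 0.3]
width: 0.234
```

>>> {"name": "drive_tool", "arguments": {"deltas": [{"hand": 0, "offset": [0, 0, -0.4], "angular": [0, 0, 0]}, {"hand": 0, "offset": [0, 0, -0.4], "angular": [0, 0, 0]}, {"hand": 0.5, "offset": [0, 0, -0.4], "angular": [0, 0, 0]}, {"hand": 0.5, "offset": [0, 0, -0.4], "angular": [0, 0, 0]}, {"hand": 0.5, "offset": [0, 0, -0.4], "angular": [0, 0, 0]}, {"hand": 0.5, "offset": [0, 0, 2], "angular": [0, 0, 0]}, {"hand": 0.5, "offset": [0, 0, 6], "angular": [0, 0, 0]}, {"hand": 1, "offset": [0, 0, 12], "angular": [0, 0, 0]}]}}

```text
time: 13.18
tool_pos: [0.5529, 0.3149, 0.1003]
tcp_rot: [3.139, 0.031, -0.007]
wrist_force: [1.6, 0.3, -0.3]
width: 0.701
```

>>> {"name": "drive_tool", "arguments": {"deltas": [{"hand": 1, "offset": [0, 0, 6], "angular": [0, 0, 0]}, {"hand": 1, "offset": [2, -6, 11], "angular": [0, 0, 5]}, {"hand": 1, "offset": [5, -12, 11], "angular": [0, 0, 9]}, {"hand": 1, "offset": [7, -18, 11], "angular": [0, 0, 9]}, {"hand": 1, "offset": [8.5, -23, 11], "angular": [0, 0, 9]}, {"hand": 1, "offset": [9.6, -25.9, 11], "angular": [0, 0, 9]}, {"hand": 1, "offset": [9.6, -25.9, 11], "angular": [0, 0, 9]}, {"hand": 1, "offset": [9.6, -25.9, 11], "angular": [0, 0, 9]}]}}

```text
time: 14.18
tool_pos: [0.6507, 0.0572, 0.2115]
tcp_rot: [-3.129, -0.276, 0.001]
wrist_force: [0.3, -0.1, -0.4]
width: 1.001
```

```bash
python3 - <<'E'
from m import *
w=shot('wrist','w6'); T=shot('top','top6'); s=bot.read_state(); print(s['tool_pos'],s['tcp_rot'],s['width'])
# spacer centre: orange blob
c=big(mask(w,(3,120,60),(20,255,255),(220,80,420,300))); print(cv2.contourArea(c),cv2.boundingRect(c)); (e,_,_)=cv2.minAreaRect(c); print('spacer c@.112~',onz(w,e,.110), 'pred',proj(w,[.652,.057,.11]))
# nut in dish
f=T['frame'][180:230,160:215]; d=mask(T,(0,0,0),(180,255,45),(165,182,212,228)); print('dark px',cv2.countNonZero(d)); 
a=cv2.resize(w['frame'],(480,300)); b=cv2.resize(f,(320,300),interpolation=2); cv2.imwrite('pics/c6.png',np.hstack([a,b]))
E
```

```text
[0.65053247 0.05810873 0.21157574] [-3.12879408e+00 -2.78829947e-01  4.22733810e-04] 1.004568470220659
1023.0 (307, 164, 36, 38)
spacer c@.112~ [0.65386072 0.05755353 0.11      ] pred [324.75454076 184.66723054]
dark px 0
```

View pics/c6.png

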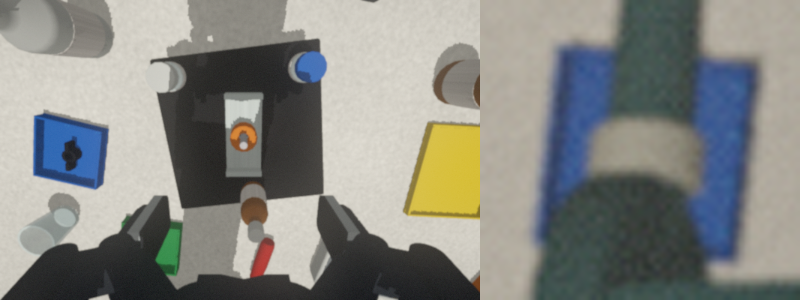

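The view shows the nut lying in the middle of the blue dish at (71,153), and the spacer still on the stud. Next I grasp the spacer.

>>> {"name": "drive_tool", "arguments": {"deltas": [{"hand": 1, "offset": [0.1, 0, -5], "angular": [0, 0, 0]}, {"hand": 1, "offset": [0.1, 0, -10], "angular": [0, 0, 0]}, {"hand": 1, "offset": [0.1, 0, -14], "angular": [0, 0, 0]}, {"hand": 1, "offset": [0.1, 0, -15.4], "angular": [0, 0, 0]}, {"hand": 0, "offset": [0.1, 0, -15.4], "angular": [0, 0, 0]}, {"hand": 0, "offset": [0.1, 0, -15.4], "angular": [0, 0, 0]}, {"hand": 0, "offset": [0.1, 0, -15.4], "angular": [0, 0, 0]}, {"hand": 0, "offset": [0.1, 0, -15.4], "angular": [0, 0, 0]}], "force": 25}}

```text
time: 15.28
tool_pos: [0.6539, 0.0571, 0.0604]
tcp_rot: [-3.129, -0.277, -0.007]
wrist_force: [-0.4, 0.8, 6.9]
width: 0.368
```

>>> {"name": "drive_tool", "arguments": {"deltas": [{"hand": 0, "offset": [0, 0, 0], "angular": [0, 0, 0]}, {"hand": 0, "offset": [0, 0, 0], "angular": [0, 0, 0]}]}}

```text
time: 15.52
tool_pos: [0.6539, 0.0571, 0.0604]
tcp_rot: [-3.129, -0.277, -0.007]
wrist_force: [-0.2, 0.2, 6.1]
width: 0.368
```

>>> {"name": "drive_tool", "arguments": {"deltas": [{"hand": 0, "offset": [0, 0, 1], "angular": [0, 0, 0]}, {"hand": 0, "offset": [0, 0, 3], "angular": [0, 0, 0]}, {"hand": 0, "offset": [0, 0, 6], "angular": [0, 0, 0]}, {"hand": 0, "offset": [0, 0, 10], "angular": [0, 0, 0]}, {"hand": 0, "offset": [0, 6, 11], "angular": [0, 0, 0]}, {"hand": 0, "offset": [0, 12, 11], "angular": [0, 0, 0]}, {"hand": 0, "offset": [-6, 12.1, 11], "angular": [0, 0, 0]}, {"hand": 0, "offset": [-12, 12.1, 11], "angular": [0, 0, 0]}]}}

```text
time: 16.52
tool_pos: [0.5308, 0.1789, 0.1679]
tcp_rot: [3.129, 0.279, -0.001]
wrist_force: [-0.8, 0.3, 0.0]
width: 0.365
```

>>> {"name": "drive_tool", "arguments": {"deltas": [{"hand": 0, "offset": [-6, 0, 0], "angular": [0, 0, 0]}, {"hand": 0, "offset": [-11, 0, -4], "angular": [0, 0, 0]}, {"hand": 0, "offset": [-13.2, 0, -9], "angular": [0, 0, 0]}, {"hand": 0, "offset": [-13.2, 0, -14], "angular": [0, 0, 0]}, {"hand": 0, "offset": [-13.2, 0, -14], "angular": [0, 0, 0]}, {"hand": 0, "offset": [-13.2, 0, -14], "angular": [0, 0, 0]}]}}

```text
time: 17.27
tool_pos: [0.4019, 0.1786, 0.0299]
tcp_rot: [-3.129, -0.277, -0.004]
wrist_force: [0.5, 0.5, -0.1]
width: 0.366
```

>>> {"name": "drive_tool", "arguments": {"deltas": [{"hand": 0, "offset": [0, 0, -2.5], "angular": [0, 0, 0]}, {"hand": 0, "offset": [0, 0, -4.4], "angular": [0, 0, 0]}, {"hand": 0, "offset": [0, 0, -4.9], "angular": [0, 0, 0]}, {"hand": 0, "offset": [0, 0, -4.9], "angular": [0, 0, 0]}, {"hand": 0.55, "offset": [0, 0, -4.9], "angular": [0, 0, 0]}, {"hand": 0.55, "offset": [0, 0, -4.9], "angular": [0, 0, 0]}, {"hand": 0.55, "offset": [0, 0, -4.5], "angular": [0, 0, 0]}, {"hand": 0.55, "offset": [0, 0, -1], "angular": [0, 0, 0]}]}}

```text
time: 18.27
tool_pos: [0.3972, 0.1769, 0.0162]
tcp_rot: [3.128, 0.277, -0.009]
wrist_force: [0.6, -0.4, 0.3]
width: 0.55
```

>>> {"name": "drive_tool", "arguments": {"deltas": [{"hand": 0.55, "offset": [0, 0, 5], "angular": [0, 0, 0]}, {"hand": 1, "offset": [0, 0, 11], "angular": [0, 0, 0]}, {"hand": 1, "offset": [3, 0, 17], "angular": [0, 0, 0]}, {"hand": 1, "offset": [9, -1, 19.2], "angular": [0, 0, 0]}, {"hand": 1, "offset": [15, -4, 19.2], "angular": [0, 0, 0]}, {"hand": 1, "offset": [20, -8, 19.2], "angular": [0, 0, 0]}, {"hand": 1, "offset": [25, -12.1, 19.2], "angular": [0, 0, 0]}, {"hand": 1, "offset": [25, -12.1, 19.2], "angular": [0, 0, 0]}]}}

```text
time: 19.27
tool_pos: [0.6521, 0.0541, 0.2092]
tcp_rot: [3.129, 0.272, -0.0]
wrist_force: [-0.5, 0.3, -0.0]
width: 1.002
```

```bash
python3 - <<'E'
from m import *
w=shot('wrist','w7'); S7=shot('scene','s7'); s=bot.read_state(); print(s['tool_pos'],s['tcp_rot'],s['width'])
print('pred stud',proj(w,[.652,.057,.138]))
a=cv2.resize(w['frame'],(480,300)); b=cv2.resize(S7['frame'][190:290,370:480],(320,300),interpolation=2); cv2.imwrite('pics/c7.png',np.hstack([a,b]))
h=cv2.cvtColor(w['frame'],cv2.COLOR_BGR2HSV); m=((h[...,1]<60)&(h[...,2]>75)).astype(np.uint8)*255; k=np.zeros_like(m); k[105:250,285:375]=m[105:250,285:375]
c=big(k); print('bracket',cv2.contourArea(c),rect(w,c,.104))
E
```

```text
[0.65035596 0.05582109 0.20911068] [-3.12948363e+00 -2.73737278e-01  1.72363592e-03] 1.0013725025336966
pred stud [320.40712597 195.77549687]
bracket 5468.5 ((652.9915161132812, 57.64683532714844), (101.61827087402344, 44.91910934448242), 9.960819244384766)
```

View pics/c7.png

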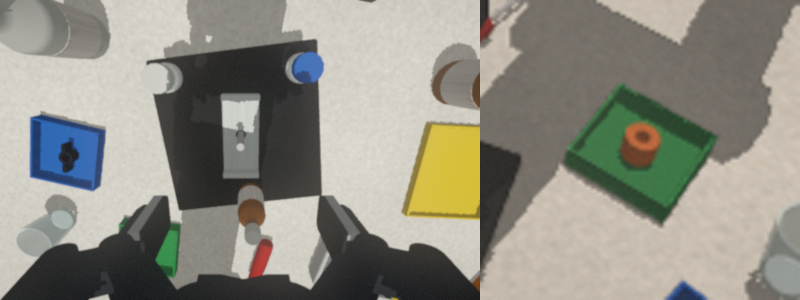

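The spacer stands upright in the green dish. The bracket is at (0.653,0.0576), yaw 10°, matching the tool yaw, with measured size 101×45 mm. I descend half-open beside the plate and feel for the deck.

>>> {"name": "drive_tool", "arguments": {"deltas": [{"hand": 0.65, "offset": [0.2, 0.2, -5], "angular": [0, 0, 0]}, {"hand": 0.65, "offset": [0.2, 0.2, -10], "angular": [0, 0, 0]}, {"hand": 0.65, "offset": [0.2, 0.2, -14], "angular": [0, 0, 0]}, {"hand": 0.65, "offset": [0.2, 0.2, -16], "angular": [0, 0, 0]}, {"hand": 0.65, "offset": [0.2, 0.2, -16], "angular": [0, 0, 0]}, {"hand": 0.65, "offset": [0.2, 0.2, -16], "angular": [0, 0, 0]}]}}

```text
time: 20.12
tool_pos: [0.6535, 0.0595, 0.052]
tcp_rot: [3.129, 0.278, 0.005]
wrist_force: [-0.8, 0.4, 1.0]
width: 0.656
```

>>> {"name": "drive_tool", "arguments": {"deltas": [{"hand": 0.65, "offset": [0, 0, -0.3], "angular": [0, 0, 0]}, {"hand": 0.65, "offset": [0, 0, -0.5], "angular": [0, 0, 0]}, {"hand": 0.65, "offset": [0, 0, -0.5], "angular": [0, 0, 0]}]}}

```text
time: 20.5
tool_pos: [0.6521, 0.0588, 0.0449]
tcp_rot: [-3.129, -0.277, -0.001]
wrist_force: [-0.5, 0.5, -0.2]
width: 0.654
```

>>> {"name": "drive_tool", "arguments": {"deltas": [{"hand": 0.65, "offset": [0, 0, -0.2], "angular": [0, 0, 0]}, {"hand": 0.65, "offset": [0, 0, -0.4], "angular": [0, 0, 0]}, {"hand": 0.65, "offset": [0, 0, -0.4], "angular": [0, 0, 0]}]}}

```text
time: 20.88
tool_pos: [0.6516, 0.0589, 0.0402]
tcp_rot: [-3.129, -0.277, 0.001]
wrist_force: [-0.1, 0.1, 0.1]
width: 0.648
```

>>> {"name": "drive_tool", "arguments": {"deltas": [{"hand": 0.65, "offset": [0, 0, -0.2], "angular": [0, 0, 0]}, {"hand": 0.65, "offset": [0, 0, -0.3], "angular": [0, 0, 0]}, {"hand": 0.65, "offset": [0, 0, -0.3], "angular": [0, 0, 0]}]}}

```text
time: 21.25
tool_pos: [0.6518, 0.0589, 0.0375]
tcp_rot: [-3.129, -0.277, 0.0]
wrist_force: [-0.2, -0.3, 0.3]
width: 0.649
```

>>> {"name": "drive_tool", "arguments": {"deltas": [{"hand": 0.65, "offset": [0, 0, -0.2], "angular": [0, 0, 0]}, {"hand": 0.65, "offset": [0, 0, -0.3], "angular": [0, 0, 0]}, {"hand": 0.65, "offset": [0, 0, -0.3], "angular": [0, 0, 0]}]}}

```text
time: 21.62
tool_pos: [0.6522, 0.0589, 0.037]
tcp_rot: [3.129, 0.277, 0.001]
wrist_force: [-5.7, 0.1, 11.7]
width: 0.65
```

Deck contact is at TCP z of about 0.037. I raise 6 mm and grip.

>>> {"name": "drive_tool", "arguments": {"deltas": [{"hand": 0.65, "offset": [0.1, -0.1, 0.6], "angular": [0, 0, 0]}, {"hand": 0.65, "offset": [0.1, -0.1, 0.6], "angular": [0, 0, 0]}, {"hand": 0.3, "offset": [0.1, -0.1, 0.6], "angular": [0, 0, 0]}, {"hand": 0.3, "offset": [0.1, -0.1, 0.6], "angular": [0, 0, 0]}, {"hand": 0.3, "offset": [0.1, -0.1, 0.6], "angular": [0, 0, 0]}, {"hand": 0.3, "offset": [0.1, -0.1, 0.6], "angular": [0, 0, 0]}], "force": 50}}

```text
time: 22.38
tool_pos: [0.6533, 0.0579, 0.0409]
tcp_rot: [3.129, 0.277, 0.001]
wrist_force: [0.1, -0.9, 3.4]
width: 0.489
```

>>> {"name": "drive_tool", "arguments": {"deltas": [{"hand": 0.3, "offset": [0, 0, 0.4], "angular": [0, 0, 0]}, {"hand": 0.3, "offset": [0, 0, 1.2], "angular": [0, 0, 0]}, {"hand": 0.3, "offset": [0, 0, 2.5], "angular": [0, 0, 0]}, {"hand": 0.3, "offset": [0, 0, 5], "angular": [0, 0, 0]}, {"hand": 0.3, "offset": [0, 0, 8], "angular": [0, 0, 0]}, {"hand": 0.3, "offset": [0, 0, 10], "angular": [0, 0, 0]}, {"hand": 0.3, "offset": [0, 0, 10], "angular": [0, 0, 0]}]}}

```text
time: 23.25
tool_pos: [0.6548, 0.058, 0.1436]
tcp_rot: [3.129, 0.277, 0.008]
wrist_force: [-0.5, -0.2, -2.1]
width: 0.493
```

```bash
python3 - <<'E'
from m import *
w=shot('wrist','w8'); s=shot('scene','s8'); st=bot.read_state(); print(st['tool_pos'],st['tcp_rot'],st['width'],st['wrist_force'])
print('cap',onz(T,(386,131),.15),'foot',onz(S,(212,241),.0),onz(S,(212,248),0))
k=big(mask(w,(20,120,80),(35,255,255),(480,0,640,400))); print('tray wrist',cv2.boundingRect(k))
cv2.imwrite('pics/c8.png',np.hstack([cv2.resize(w['frame'],(480,300)),cv2.resize(s['frame'][150:300,150:310],(320,300),interpolation=2)]))
E
```

```text
[0.65250161 0.05789685 0.14015374] [-3.12931511e+00 -2.76964527e-01  1.02470703e-03] 0.49706597985934015 [-0.18043615  0.87838088 -2.7283325 ]
cap [ 0.75922547 -0.24208282  0.15      ] foot [ 0.76928386 -0.24498153  0.        ] [ 0.78373386 -0.22671665  0.        ]
tray wrist (574, 183, 66, 146)
```

View pics/c8.png

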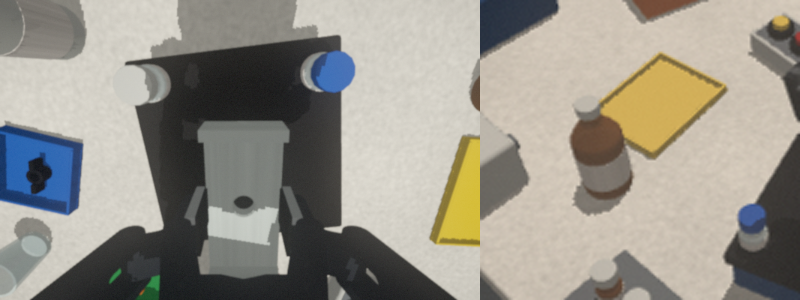

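The bracket is held level and clear of the stud. The reagent bottle at (0.76,-0.24) is clear of my path. I carry the bracket over the tray and cross-check the tray in the scene view.

>>> {"name": "drive_tool", "arguments": {"deltas": [{"hand": 0.3, "offset": [0, -4, 2], "angular": [0, 0, 0]}, {"hand": 0.3, "offset": [-1, -9, 2], "angular": [0, 0, -1]}, {"hand": 0.3, "offset": [-2, -15, 2], "angular": [0, 0, -2]}, {"hand": 0.3, "offset": [-2.4, -21, 2], "angular": [0, 0, -3]}, {"hand": 0.3, "offset": [-2.4, -27, 2], "angular": [0, 0, -3]}, {"hand": 0.3, "offset": [-2.4, -32, 0], "angular": [0, 0, -3]}, {"hand": 0.3, "offset": [-2.4, -35.6, -3], "angular": [0, 0, -3]}, {"hand": 0.3, "offset": [-2.4, -35.6, -4], "angular": [0, 0, -3]}]}}

```text
time: 24.35
tool_pos: [0.6255, -0.2997, 0.0955]
tcp_rot: [-3.133, -0.189, 0.01]
wrist_force: [-0.1, 0.5, -1.3]
width: 0.498
```

>>> {"name": "drive_tool", "arguments": {"deltas": [{"hand": 0.3, "offset": [0, 0, 0], "angular": [0, 0, 0]}, {"hand": 0.3, "offset": [0, 0, 0], "angular": [0, 0, 0]}]}}

```text
time: 24.6
tool_pos: [0.6294, -0.297, 0.101]
tcp_rot: [-3.135, -0.197, -0.001]
wrist_force: [-0.3, 0.4, -1.1]
width: 0.491
```

```bash
python3 - <<'E'
from m import *
print('scene tray',rect(S,big(mask(S,(20,120,60),(35,255,255),(195,165,280,235))),.014))
w=shot('wrist','w9'); st=bot.read_state(); print(st['tool_pos'],st['tcp_rot'],st['width'],st['wrist_force'])
m=mask(w,(20,120,60),(35,255,255),(0,0,640,400)); p=cv2.findNonZero(m); print('wrist tray px',cv2.boundingRect(p)); 
P=np.array([onz(w,q[0],.014)[:2]*1000 for q in p],np.float32); print(cv2.minAreaRect(P))
E
```

```text
scene tray ((631.7838134765625, -295.6845397949219), (161.6173553466797, 135.30601501464844), 7.110305309295654)
[ 0.62977616 -0.29708976  0.10163584] [3.13489418e+00 1.97185670e-01 1.95494625e-03] 0.4938383266079144 [ 0.4322606   0.00749076 -0.78770607]
wrist tray px (246, 91, 169, 187)
((628.8457641601562, -301.048583984375), (158.17877197265625, 128.28623962402344), 6.840400218963623)
```

All tray measures agree to 3 mm, and the yaw matches. I lower.

>>> {"name": "drive_tool", "arguments": {"deltas": [{"hand": 0.3, "offset": [0, -0.1, -4], "angular": [0, 0, 0]}, {"hand": 0.3, "offset": [0, -0.1, -8], "angular": [0, 0, 0]}, {"hand": 0.3, "offset": [0, -0.1, -11], "angular": [0, 0, 0]}, {"hand": 0.3, "offset": [0, -0.1, -12.5], "angular": [0, 0, 0]}, {"hand": 0.3, "offset": [0, -0.1, -13], "angular": [0, 0, 0]}, {"hand": 0.3, "offset": [0, -0.1, -13], "angular": [0, 0, 0]}]}}

```text
time: 25.4
tool_pos: [0.63, -0.2993, -0.0281]
tcp_rot: [3.135, 0.196, 0.003]
wrist_force: [0.8, 0.7, -0.9]
width: 0.494
```

>>> {"name": "drive_tool", "arguments": {"deltas": [{"hand": 0.3, "offset": [0, 0, -0.3], "angular": [0, 0, 0]}, {"hand": 0.3, "offset": [0, 0, -0.5], "angular": [0, 0, 0]}, {"hand": 0.3, "offset": [0, 0, -0.5], "angular": [0, 0, 0]}]}}

```text
time: 25.78
tool_pos: [0.629, -0.2992, -0.0341]
tcp_rot: [3.135, 0.195, 0.0]
wrist_force: [0.7, 0.5, -1.6]
width: 0.493
```

>>> {"name": "drive_tool", "arguments": {"deltas": [{"hand": 0.3, "offset": [0, 0, -0.1], "angular": [0, 0, 0]}, {"hand": 0.65, "offset": [0, 0, -0.1], "angular": [0, 0, 0]}, {"hand": 0.65, "offset": [0, 0, -0.1], "angular": [0, 0, 0]}, {"hand": 0.65, "offset": [0, 0, 0], "angular": [0, 0, 0]}, {"hand": 0.65, "offset": [0, 0, 1], "angular": [0, 0, 0]}, {"hand": 0.65, "offset": [0, 0, 5], "angular": [0, 0, 0]}, {"hand": 0.65, "offset": [0, 0, 11], "angular": [0, 0, 0]}, {"hand": 0.65, "offset": [0, 0, 17], "angular": [0, 0, 0]}]}}

```text
time: 26.78
tool_pos: [0.6287, -0.299, 0.1378]
tcp_rot: [-3.136, -0.195, 0.0]
wrist_force: [1.2, -0.7, 0.1]
width: 0.655
```

>>> {"name": "drive_tool", "arguments": {"deltas": [{"hand": 0.65, "offset": [-3, 0, 6], "angular": [0, 0, 0]}, {"hand": 0.65, "offset": [-9, 0, 6], "angular": [0, 0, 0]}, {"hand": 0.65, "offset": [-9, 0, 6], "angular": [0, 0, 0]}, {"hand": 0.65, "offset": [-9, 0, 6], "angular": [0, 0, 0]}]}}

```text
time: 27.28
tool_pos: [0.5391, -0.2992, 0.1965]
tcp_rot: [3.135, 0.194, 0.002]
wrist_force: [0.7, -0.6, -0.3]
width: 0.649
```

```bash
python3 - <<'E'
from m import *
w=shot('wrist','w10'); s=shot('scene','s10'); st=bot.read_state(); print(st['time'],st['tool_pos'],st['wrist_force'])
h=cv2.cvtColor(w['frame'],cv2.COLOR_BGR2HSV)
ty=cv2.convexHull(big(mask(w,(20,120,60),(35,255,255),(0,0,640,400)))); k=np.zeros(h.shape[:2],np.uint8); cv2.fillPoly(k,[ty],255)
print('tray',rect(w,ty,.014)); m=((h[...,1]<70)&(k>0)).astype(np.uint8)*255; print('bracket',rect(w,big(m),.02))
cv2.imwrite('pics/c10.png',np.vstack([cv2.resize(w['frame'][50:350],(640,300)),cv2.resize(s['frame'][100:400,:],(640,300))]))
E
```

```text
27.375 [ 0.53997813 -0.29923675  0.19590761] [ 0.19899843  0.40650224 -0.08684774]
tray ((625.57470703125, -301.52020263671875), (152.8077850341797, 128.179443359375), 6.864371299743652)
bracket ((627.7765502929688, -299.7919006347656), (100.79761505126953, 44.11003494262695), 7.0564045906066895)
```

View pics/c10.png

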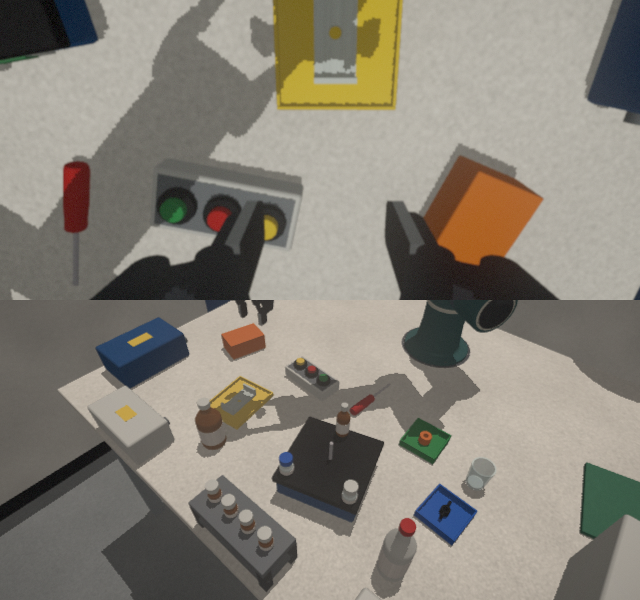

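The last view shows the bracket flat in the middle of the tray with its flanges up and within 3 mm of centre. The spacer is in the green dish, the nut in the blue one, the stud is bare and all bystanders are standing. I hand in.

```bash
python3 -c "
from workcell import bot
print(bot.finish_job())"
```

```text
the job is handed in; nothing more can be done
None
```

The job is done and handed in at about 27 s of the 72 s allowed. No verdict came back.

- **Keys:** I pressed red and then yellow until they stopped moving, at about 20–25 N where 5 N is needed, and let each go. I never went over the green key.
- **Parts:** I took the wing nut, spacer and bracket off one at a time, letting go of each before the next.
- **Last check:** The final pictures show the nut in the blue dish, the spacer in the green dish and the stud bare. The bracket lies flat with its flanges up, within about 3 mm of the tray's centre and 0.3° of its angle. The bottles, jars and other things look unmoved by eye; I did not measure them again.

**Disagreements:**
- The finger tips turned out to sit about 35 mm behind the reported tool point. I found this in the pictures and by touch, and allowed for it in every grasp.
- The gripper opening read 1–2.5 mm below the known part sizes.
- Before one lift, the hand pressed down on the stack with about 6 N at most.

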